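# Lock the tab cap of the tall sample canister

### The job

The tall sample canister is packed for the courier but its cap is still open. Squeeze the cap's two side tabs together, turn the cap clockwise (seen from above) until the tabs line up with the long axis of the canister's foot plate, and let go so that the tabs spring out in the locked notches. Leave the short canister unlocked and do not push the tube rack with the orange-capped tubes away.

Things in the scene. Friction and masses are not known exactly. Their poses are not given: they have to be found in the camera images.
- tall_cap_grip (a point): On the turning axis of the TALL canister's cap, half-way up its tabs: 36 mm above the shoulder of the white canister (80 mm across). z up; the two black upright tabs lie on its y axis and turn with it: 24 mm wide, 10 to 48 mm above the shoulder, 58 mm over their outsides, 34 when fully in (12 mm each, spring 1.5 to 6 N). Between them a grey bar 50 x 20 mm (x, y), 51 mm tall.
- tall_cap (a joint): Angle of the tall canister's cap, rad, growing clockwise from above. 0 to 0.28: open notches (start); 1.08 to 1.40: locked notches up to the end stop; 1.225: tabs in line with the foot plate's long axis. The cap passes between them only with both tabs at least 5 mm in. Shoulder lugs that bar the way: 8 mm high, 25 to 36 mm from the axis; keep fingertips above. Friction 0.06 N m.
- short_cap (a joint): Same angle for the identical cap of the SHORT canister (bystander; stays in its open notches, 0 to 0.28). Its shoulder is 65 mm above the bench, the tall one's 130 mm. Both canisters are fixed to the bench by an aluminium foot plate 150 x 84 x 8 mm with a black clamp knob (22 mm high) at each end of its long axis.
- rack_center (a point): Centre of the white foam tube rack (bystander): a loose block 115 x 185 x 32 mm (x, y, z) with tubes under orange caps reaching 101 mm above the bench; the point lies half-way up the foam.
There are look-alikes about, which are no part of the job. Leave any blue, purple or yellow look-alike of the part that bears short_cap alone.

How it is judged:
By the outcome, as a careful person would: the job done as asked, in the order asked, and still so for the second after the job is handed in, with the robot touching nothing.
It also fails if it takes over 32 s, if anything falls off the work surface, if the arm or the gripper's body presses on something with over 40 N, if the wrist force passes 120 N, or if a joint passes its speed limit or range.

### The arm

A 6-joint arm with a two-finger parallel gripper is mounted at the origin on the work surface. World frame = base frame: x ahead of the robot, y to its left, z up, the work surface at z = 0. Lengths are in m, angles in degrees, forces in N, time in s.
With the tool pointing down it reaches from about 0.3 to 0.75 m from the base axis. Payload 8.5 kg.
Tool frame: the origin (TCP) lies midway between the tips of the shut fingers; the grasp point (between the pads) lies 19 mm behind it; z points along the fingers, y is the direction in which the jaws open and shut (so a half turn about z gives the same grasp; the last joint's range is limited). The gripper opens to 85 mm and grips with 20 to 120 N. Pads are 22 mm wide; open, the fingers measure 114 mm over their backs; the gripper's body (76 mm by 85 mm) begins 54 mm behind the grasp point. The pads swing forward as they close: fully open they stand 13 mm farther back than shut.
Start: joints at [61.117, 21.807, 74.336, -0, 83.858, -12.336], TCP at [0.157, 0.527, 0.231] pointing down, gripper open.
Joint ranges: [-178.18, 178.18], [-50.72, 133.34], [12.68, 142.11], [-81.47, 261.47], [9.98, 163.14], [-165.26, 165.26]. Speed limits (degrees/s): [136.94, 136.94, 180, 180, 180, 180].

### API

Orientations are given as a 3x3 rotation matrix whose columns are the frame's x, y, z axes.
In Python, from rig import status, eyes, env gives the robot as it stands. The module is installed in compiled form; this text tells all that it offers.
- The arm moves only by the tool play_rows, never from a script. Its argument "targets" is text: rows parted by semicolons, each of 5 numbers parted by spaces: the shift along the tool's x, y, z in m, then the turn about the tool's z in rad, then the closure, from 0 (fully open) to 1 (shut). A call has 1 to 5 rows; each row is the pose to reach, as a shift and turn from the pose commanded when the call began, along the tool's axes at that moment; what a row does not reach only later rows make up. A row lasts 1/10 s, in which the tool goes at most 50 mm and 8.59 degrees, less where a joint would pass 70% of its speed; a pose out of reach is approached as far as the arm can. A call with a gripper value outside its range is refused whole. The fingers move at their own pace and stop on an object; "force" is the grip in N (left out, the last holds). Time passes only in rows, so rows that repeat a pose let the fingers close. It gives the time, the measured TCP pose, the force and the opening at its end, in the units of the state.
- status.observe(): the state, without advancing time (a new reading comes with each control period).
- eyes.get_image(name): name is "scene" or "top"; returns a dict with "pixels" (384x512x3 uint8, red, green, blue), "range_z" (384x512 float32, m along the optical axis (not along the pixel's ray), 0 where there is no reading), "mtx" (3x3 intrinsics, pixels), "k1" (the pictures are not rectified: a ray, as slopes to the right and down, at radius r is drawn at 1 + k1 r^2 times it, then the intrinsics apply), "world_to_cam" (4x4, takes a point from world to camera coordinates). Camera axes: x right, y up, looking along -z (the intrinsics and any distortion apply to the point x, -y, -z); pixel columns grow to the right and rows downward; lengths in m; the calibration is good to about 2 mm. A picture is of the moment at which its call begins.
- env.close_job(): hands the job in, once; it reports no verdict.
The state is a dict: "time_s": time; "q": joint angles; "qvel": joint speeds; "joint_efforts": joint torques, N m; "position": TCP position; "tool_rot": TCP orientation; "ft_force": force on the tool from outside, world axes, zero at the start; "wrist_torque": the same for the moment, N m; "grip_width": finger opening in m.
Only numpy, scipy, OpenCV 4.12 (cv2) and the standard library are available. Lean on these libraries where they do the work, as an engineer would, in place of code of your own. Each camera call takes 0.05 s, during which the arm holds its last target.

## Working session

There is one attempt and no reset: what is moved stays moved. The work goes in short steps, Python scripts to look and compute and a tool call to move; the robot and the scene stay as the last step left them, time stands still between calls to the robot, and variables do not carry over. Pictures are saved under pics/ and viewed, and the job is handed in when it is done.

Besides the shell and the picture viewer there is one more tool, called by a JSON object that holds its "op" and its "data". play_rows: Moves the arm, as the interface text tells. Its arguments: {"type":"object","properties":{"targets":{"type":"string"},"force":{"type":"number"}},"required":["targets"]}

```bash
mkdir -p pics
python3 - <<'E'
from rig import status, eyes
import cv2, numpy as np
for n in ("scene","top"):
    d=eyes.get_image(n)
    np.savez(f"{n}0.npz",**{k:np.asarray(v) for k,v in d.items()})
    cv2.imwrite(f"pics/{n}0.png",cv2.resize(d["pixels"][:,:,::-1],(800,600)))
    print(n,d["mtx"],d["k1"],d["world_to_cam"])
s=status.observe();print(s)
E
```

```text
scene [[432.39220252   0.         260.00230262]
 [  0.         432.39220252 197.43593195]
 [  0.           0.           1.        ]] -0.13598186736983664 [[ 0.09598466  0.99534448 -0.00873525 -0.01792415]
 [-0.61846825  0.06651272  0.78298983  0.25458955]
 [ 0.77992562 -0.06975254  0.62197316 -1.66728858]
 [ 0.          0.          0.          1.        ]]
top [[399.92694785   0.         257.32094911]
 [  0.         399.92694785 195.62582007]
 [  0.           0.           1.        ]] -0.029753202036805048 [[-0.01517294 -0.99987738  0.00387438 -0.04487361]
 [ 0.99316272 -0.01462226  0.11581879 -0.58076526]
 [-0.11574794  0.0056052   0.9932628  -0.98399225]
 [ 0.          0.          0.          1.        ]]
{'time_s': 0.1, 'q': array([ 6.11178946e+01,  2.18379240e+01,  7.43786014e+01,  1.18918787e-04,
        8.38580781e+01, -1.23358481e+01]), 'qvel': array([ 0.01137001, -0.14661418, -0.24846828, -0.02509233,  0.05419945,
        0.02530149]), 'joint_efforts': array([ 4.67555132e-03, -4.49217939e+01, -2.31657028e+01, -8.81611345e-05,
        3.66455497e-03,  1.97108659e-05]), 'position': array([0.15650992, 0.52699446, 0.23077673]), 'tool_rot': array([[-9.58589973e-01,  2.84789161e-01, -6.30720732e-04],
       [ 2.84789722e-01,  9.58589337e-01, -1.13912011e-03],
       [ 2.80193109e-04, -1.27157189e-03, -9.99999152e-01]]), 'ft_force': array([-0.26549957,  0.24292527,  0.32792021]), 'wrist_torque': array([ 0.05384008, -0.03220483,  0.01048243]), 'grip_width': 0.08531405019241292}
```

View pics/scene0.png

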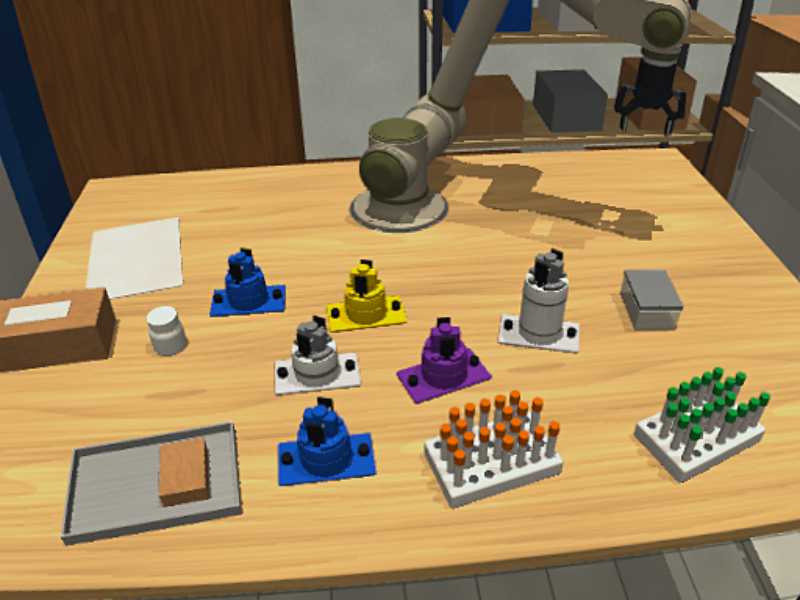

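View pics/top0.png

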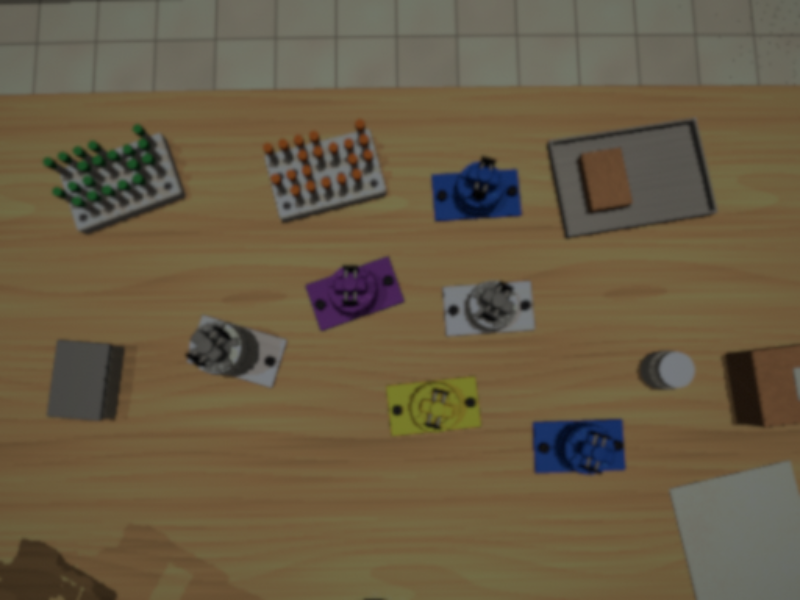

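Scene picture (800x600): the tall white canister is at (543,305) and the short white one at (316,358). Look-alikes are blue at (245,285) and (325,445), yellow at (365,300), purple at (445,360), and a plain jar at (166,330). The orange rack is at (493,450), the green one at (700,420). In the top picture the tall canister is at (225,348). I choose the tall white one and check it in a crop with depth.

```bash
cat > h.py <<'E'
import numpy as np, cv2
def cloud(d):
    K=d["mtx"];k1=float(d["k1"]);dist=np.array([k1,0,0,0,0])
    h,w=d["range_z"].shape
    u,v=np.meshgrid(np.arange(w),np.arange(h))
    p=np.stack([u,v],-1).reshape(-1,1,2).astype(float)
    n=cv2.undistortPoints(p,K,dist).reshape(h,w,2)
    z=d["range_z"]
    c=np.stack([n[...,0]*z,-n[...,1]*z,-z],-1)
    T=np.linalg.inv(d["world_to_cam"])
    W=c@T[:3,:3].T+T[:3,3]; W[z==0]=np.nan
    return W
def proj(d,P):
    P=np.atleast_2d(P);T=d["world_to_cam"];c=P@T[:3,:3].T+T[:3,3]
    c=c*[1,-1,-1]
    return cv2.projectPoints(c.reshape(-1,1,3),np.zeros(3),np.zeros(3),d["mtx"],np.array([float(d["k1"]),0,0,0,0]))[0].reshape(-1,2)
E
python3 - <<'E'
from h import *
def crop(n,c,h,s):
    d=np.load(n+"0.npz");x,y=c
    return cv2.resize(d["pixels"][y-h:y+h,x-h:x+h,::-1],(s,s),interpolation=cv2.INTER_CUBIC)
a=crop("scene",(348,190),35,400);b=crop("top",(148,224),38,400)
b=cv2.convertScaleAbs(b,alpha=1.6)
cv2.imwrite("pics/crop0.png",np.hstack([a,b]))
d=np.load("top0.npz");W=cloud(d)
print("bench z",np.nanmedian(W[250:300,200:300,2]))
R=W[180:265,110:195].reshape(-1,3)
print(np.histogram(R[:,2],bins=np.arange(-.01,.2,.01)))
for lo,hi in((.172,.19),(.125,.137),(.006,.012)):
    m=(R[:,2]>lo)&(R[:,2]<hi);q=R[m];print(lo,m.sum(),q.mean(0),q.min(0),q.max(0))
E
```

```text
bench z 0.0007732573119534347
(array([2582, 3200,  127,   41,   39,   28,   28,   30,   32,   29,   22,
         47,   54,  168,  339,   39,   41,   80,  209,   63]), array([-0.01,  0.  ,  0.01,  0.02,  0.03,  0.04,  0.05,  0.06,  0.07,
        0.08,  0.09,  0.1 ,  0.11,  0.12,  0.13,  0.14,  0.15,  0.16,
        0.17,  0.18,  0.19]))
0.172 243 [0.51196969 0.22192309 0.17737817] [0.48394823 0.19558341 0.17207863] [0.54019494 0.25033532 0.18539375]
0.125 339 [0.51067818 0.21117498 0.13088547] [0.47552243 0.18411367 0.12512045] [0.54909229 0.26031132 0.13690436]
0.006 484 [0.50387777 0.18477812 0.00837626] [0.45308201 0.1398353  0.0060168 ] [0.61844353 0.3057617  0.01199289]
```

View pics/crop0.png

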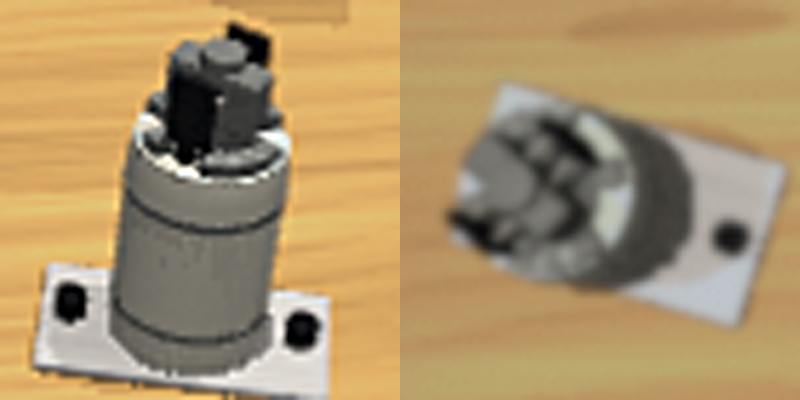

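The crop shows the tall white canister with a black tab on each side of the grey bar, at crop (190,125) and (250,45). Now I fit its axis, foot plate yaw and tab angle.

```bash
cat > fit.py <<'E'
from h import *
from scipy.optimize import least_squares
for n in("scene","top"):
    d=np.load(n+"0.npz");W=cloud(d);C=d["pixels"].astype(int)
    near=(np.hypot(W[...,0]-.512,W[...,1]-.215)<.12)
    sat=C.max(-1)-C.min(-1)
    pl=near&(W[...,2]>.004)&(W[...,2]<.02)&(sat<45)
    q=W[pl][:,:2]
    print(n,"plate",len(q),cv2.minAreaRect((q*1000).astype(np.float32)))
    # body lateral (cylinder) fit
    b=near&(W[...,2]>.02)&(W[...,2]<.12)&(np.hypot(W[...,0]-.512,W[...,1]-.215)<.055)
    p=W[b]
    for _ in range(3):
        r=least_squares(lambda c:np.hypot(p[:,0]-c[0],p[:,1]-c[1])-.04,[.512,.215],loss="soft_l1",f_scale=.002)
    print(" cyl",len(p),r.x,np.median(abs(r.fun)))
    c=r.x
    t=near&(W[...,2]>.150)&(W[...,2]<.19)
    p=W[t];col=C[t].max(-1)
    print(" cap",len(p),p.mean(0),p[:,2].max(),np.percentile(col,[5,25,50,75]))
    thr={"scene":50,"top":45}[n]
    k=p[(col<thr)]
    a=np.degrees(np.arctan2(k[:,1]-.215,k[:,0]-.512))
    print(" dark",len(k))
    for x,aa in list(zip(k,a))[::max(1,len(k)//14)]:print("  ",x.round(4),round(aa))
E
python3 fit.py
```

```text
scene plate 551 ((516.862060546875, 219.3793182373047), (148.0965576171875, 89.26863098144531), 71.09323120117188)
 cyl 804 [0.51270931 0.22150899] 0.0010361842332869617
 cap 286 [0.52132976 0.21938523 0.16882845] 0.18243463234908264 [  7.  14.  58. 116.]
 dark 110
   [0.4894 0.2321 0.1746] 143
   [0.4972 0.2413 0.1758] 119
   [0.5005 0.2438 0.1712] 112
   [0.5158 0.2332 0.1756] 78
   [0.5277 0.1935 0.1766] -54
   [0.5296 0.1961 0.1745] -47
   [0.5281 0.1941 0.1702] -52
   [0.5382 0.2103 0.1761] -10
   [0.5388 0.2049 0.1737] -21
   [0.5324 0.2019 0.1661] -33
   [0.5289 0.1978 0.1606] -46
   [0.5271 0.1931 0.1564] -55
   [0.5394 0.2087 0.1639] -13
   [0.5342 0.2052 0.1572] -24
   [0.5401 0.2036 0.1582] -22
   [0.5394 0.2099 0.1538] -11
top plate 631 ((513.3477783203125, 225.95082092285156), (156.49514770507812, 84.11601257324219), 72.79920196533203)
 cyl 339 [0.5127106  0.22329711] 0.0003566886196513866
 cap 393 [0.51173574 0.22092586 0.17200229] 0.18539374931499608 [15.6 36.  61.  74. ]
 dark 128
   [0.5377 0.2093 0.179 ] -12
   [0.5336 0.2081 0.1756] -18
   [0.5327 0.2022 0.1573] -32
   [0.5304 0.1998 0.1579] -40
   [0.5282 0.1979 0.1564] -46
   [0.5226 0.1973 0.1742] -59
   [0.5197 0.2144 0.153 ] -4
   [0.5129 0.2094 0.1543] -81
   [0.5061 0.2024 0.1551] -115
   [0.4992 0.2443 0.1763] 114
   [0.4969 0.2415 0.1779] 120
   [0.495  0.24   0.1691] 124
   [0.4931 0.2378 0.1621] 130
   [0.4907 0.2089 0.1549] -164
   [0.4865 0.2329 0.1562] 145
```

Measured: axis at about (0.5125, 0.222), cap top at z 0.182 (expected 0.181) and plate long axis at about 72–73°. The tabs lie at about 139°, so the cap angle is about 0.05, which is in the open range as expected. First I move over the canister.

{"op": "play_rows", "data": {"targets": "-0.035 -0.016 0 0 0; -0.078 -0.035 0 0 0; -0.122 -0.054 0 0 0; -0.167 -0.074 0 0 0; -0.21 -0.094 0 0 0", "force": 30}}

```text
time_s: 0.6
position: [0.3323, 0.3757, 0.2311]
tool_rot: [[-0.959, 0.285, -0.0], [0.285, 0.959, -0.0], [0.0, -0.0, -1.0]]
ft_force: [0.9, 1.4, -0.6]
grip_width: 0.0856
```

{"op": "play_rows", "data": {"targets": "-0.044 -0.02 0 0 0; -0.088 -0.04 0 0 0; -0.132 -0.06 0 0 0; -0.176 -0.078 0 0 0; -0.218 -0.097 0 0 0"}}

```text
time_s: 1.1
position: [0.5138, 0.2206, 0.231]
tool_rot: [[-0.958, 0.285, -0.001], [0.285, 0.958, -0.0], [0.0, -0.0, -1.0]]
ft_force: [1.1, 1.4, -0.1]
grip_width: 0.0854
```

{"op": "play_rows", "data": {"targets": "0 0 0 -0.12 0; 0 0 0 -0.25 0; 0 0 0 -0.39 0; 0 0 0 -0.53 0; 0 0 0 -0.67 0"}}

```text
time_s: 1.6
position: [0.5124, 0.2222, 0.2309]
tool_rot: [[-0.926, -0.377, -0.001], [-0.377, 0.926, -0.0], [0.001, 0.0, -1.0]]
ft_force: [-0.0, -0.0, -0.0]
grip_width: 0.0855
```

Run:
```python
from h import *
# refine tab angle with outer-face points about axis; rows: residual of box-tab model
from scipy.optimize import least_squares
P=[]
for n in("scene","top"):
    d=np.load(n+"0.npz");W=cloud(d);C=d["pixels"].max(-1)
    m=(np.hypot(W[...,0]-.5125,W[...,1]-.222)<.045)&(W[...,2]>.157)&(W[...,2]<.182)&(C<(40 if n=="scene" else 36))
    p=W[m][:,:2];p=p[np.hypot(p[:,0]-.5125,p[:,1]-.222)>.0235];P.append(p);
    print(n,len(p))
    for c in ((.5125,.222),):
        q=p-c;t=0.5*np.angle(np.sum((q[:,0]+1j*q[:,1])**2));print(" axis deg",np.degrees(t)%180)
        for s in(1,-1):
            u=np.array([np.cos(t),np.sin(t)])*s;k=q[q@u>0];print("  side",s,len(k),k.mean(0)+c,(k@u).max())
```

```text
scene 75
 axis deg 135.949271372284
  side 1 59 [0.53374728 0.20207685] 0.03292711427121907
  side -1 16 [0.49592736 0.24037651] 0.027189874567571746
top 68
 axis deg 134.2661219852814
  side 1 39 [0.52581894 0.2017911 ] 0.02856852411340791
  side -1 29 [0.49314276 0.23424819] 0.026609661565944753
```

{"op": "play_rows", "data": {"targets": "0 0 0 -0.13 0; 0 0 0 -0.26 0; 0 0 0 -0.38 0; 0 0 0 -0.43 0; 0 0 0 -0.43 0"}}

```text
time_s: 2.1
position: [0.5124, 0.2222, 0.231]
tool_rot: [[-0.688, -0.725, -0.001], [-0.725, 0.688, -0.0], [0.001, 0.0, -1.0]]
ft_force: [-0.6, 0.5, -0.6]
grip_width: 0.0854
```

Run:
```python
from h import *
from rig import eyes,status
a=[]
for n,(x,y),h in(("scene",(348,165),50),("top",(140,222),50)):
    d=eyes.get_image(n)
    np.savez(f"{n}1.npz",**{k:np.asarray(v) for k,v in d.items()})
    c=cv2.resize(d["pixels"][y-h:y+h,x-h:x+h,::-1],(400,400),interpolation=cv2.INTER_CUBIC)
    a.append(cv2.convertScaleAbs(c,alpha=1.5 if n=="top" else 1.2))
cv2.imwrite("pics/crop1.png",np.hstack(a));s=status.observe();print(s["position"],s["tool_rot"][:,1],s["q"])
```

```text
[0.51243125 0.22224181 0.23110096] [-7.24060370e-01  6.89736531e-01  3.13763875e-04] [ 1.13011630e+01  2.26927022e+01  7.29546478e+01  3.03411817e-03
  8.43796248e+01 -1.25089879e+02]
```

View pics/crop1.png

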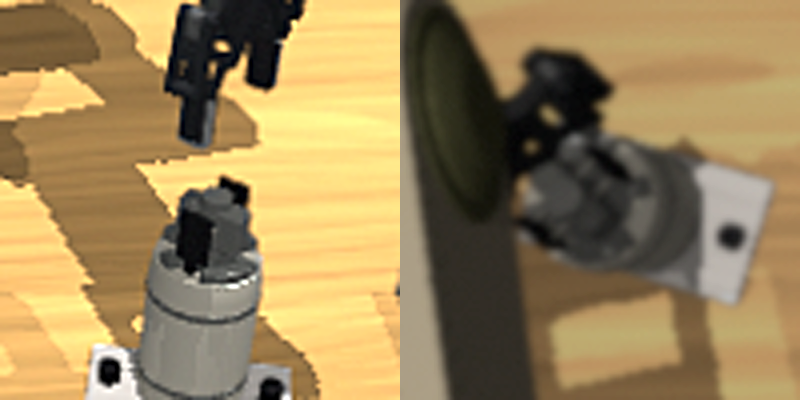

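The crop shows the open fingers, at (200,130) and (265,70), above the cap at (215,210). They sit along the tab line and clear of everything. I descend.

{"op": "play_rows", "data": {"targets": "0 0 0.015 0 0; 0 0 0.035 0 0; 0 0 0.055 0 0; 0 0 0.072 0 0; 0 0 0.082 0 0"}}

```text
time_s: 2.7
position: [0.5121, 0.2221, 0.148]
tool_rot: [[-0.689, -0.724, -0.002], [-0.724, 0.689, -0.0], [0.002, 0.001, -1.0]]
ft_force: [-0.1, -1.5, -0.0]
grip_width: 0.0856
```

Run:
```python
from h import *
from rig import eyes,status
a=[]
for n,(x,y),h in(("scene",(348,175),40),("top",(140,222),50)):
    d=eyes.get_image(n)
    c=cv2.resize(d["pixels"][y-h:y+h,x-h:x+h,::-1],(400,400),interpolation=cv2.INTER_CUBIC)
    a.append(cv2.convertScaleAbs(c,alpha=1.8))
cv2.imwrite("pics/crop2.png",np.hstack(a));s=status.observe();print(s["position"],s["ft_force"],s["wrist_torque"])
```

```text
[0.51203911 0.22211379 0.14820731] [-0.30311353  0.25165221 -0.18462878] [ 0.05225496 -0.00138418 -0.00063138]
```

View pics/crop2.png

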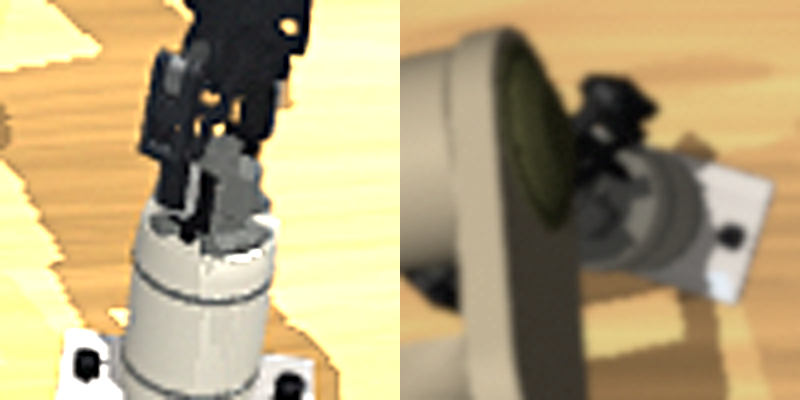

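The fingers straddle the cap, with a visible gap to the near tab at (200,195) in the crop. I close.

{"op": "play_rows", "data": {"targets": "0 0 0 0 0.2; 0 0 0 0 0.4; 0 0 0 0 0.5; 0 0 0 0 0.6; 0 0 0 0 0.7", "force": 30}}

```text
time_s: 3.3
position: [0.5129, 0.2225, 0.1512]
tool_rot: [[-0.689, -0.725, 0.003], [-0.725, 0.689, 0.001], [-0.003, -0.001, -1.0]]
ft_force: [-1.9, 1.5, 10.6]
grip_width: 0.0317
```

{"op": "play_rows", "data": {"targets": "0 0 0 0 0.8; 0 0 0 0 0.8; 0 0 0 0 0.8; 0 0 0 0 0.8"}}

```text
time_s: 3.7
position: [0.5129, 0.2226, 0.1512]
tool_rot: [[-0.689, -0.725, 0.003], [-0.725, 0.689, 0.001], [-0.003, -0.001, -1.0]]
ft_force: [-2.0, 1.6, 11.0]
grip_width: 0.0321
```

Both tabs are in: the width is 32 mm (34 expected when fully in). Before turning, I get a sharper plate yaw from the clamp knobs and plate edges.

Run:
```python
from h import *
for n in("scene","top"):
    d=np.load(n+"0.npz");W=cloud(d);C=d["pixels"].astype(int)
    m=(np.hypot(W[...,0]-.5125,W[...,1]-.222)<.085)&(np.hypot(W[...,0]-.5125,W[...,1]-.222)>.046)&(W[...,2]>.022)&(W[...,2]<.04)&(C.max(-1)<60)
    p=W[m];k=[p[p[:,1]>.222],p[p[:,1]<.222]]
    c=[x.mean(0) for x in k if len(x)];print(n,[len(x) for x in k],c)
    if len(c)==2:
        v=c[0]-c[1];print(" knob yaw",np.degrees(np.arctan2(v[1],v[0])),np.linalg.norm(v))
# plate edges: fit rectangle 150x84 robustly (soft containment) on both clouds
from scipy.optimize import minimize
for n in("scene","top","both"):
    Q=[]
    for nn in(("scene","top") if n=="both" else (n,)):
        d=np.load(nn+"0.npz");W=cloud(d);C=d["pixels"].astype(int)
        m=(np.hypot(W[...,0]-.5125,W[...,1]-.222)<.1)&(W[...,2]>.005)&(W[...,2]<.011)&(C.max(-1)-C.min(-1)<40)&(C.max(-1)>60)
        Q.append(W[m][:,:2])
    q=np.vstack(Q)
    def f(x):
        a=x[2];u=(q-x[:2])@np.array([[np.cos(a),-np.sin(a)],[np.sin(a),np.cos(a)]])
        e=np.abs(u)-x[3:5]; return np.minimum(np.maximum(e,0),.006).sum()*1e3+ 400*(x[3]+x[4])*10
    best=min((minimize(f,[.5125,.222,np.radians(s),.075,.042],method="Nelder-Mead",options=dict(maxiter=8000,initial_simplex=np.array([.5125,.222,np.radians(s),.075,.042])+np.vstack([np.zeros(5),np.diag([.004,.004,.05,.003,.003])]))) for s in(68,71,74,77)),key=lambda r:r.fun)
    print(n,len(q),best.x[:2],np.degrees(best.x[2]),best.x[3:])
```

```text
scene [0, 0] []
top [0, 11] [array([0.49394373, 0.16355473, 0.0239345 ])]
scene 380 [0.51649095 0.21954662] 72.79871954377086 [0.07307265 0.04204662]
top 513 [0.5126704  0.22308784] 72.62476695591214 [0.07519574 0.04167302]
both 893 [0.51492668 0.22221581] 72.56784094955705 [0.07533276 0.04407633]
```

The plate yaw is 72.6° from both cameras and from the visible knob, so the turn is +1.115 rad (positive about the down-pointing tool z is clockwise from above).

{"op": "play_rows", "data": {"targets": "0 0 -0.002 0.05 0.8; 0 0 -0.002 0.13 0.8; 0 0 -0.002 0.22 0.8; 0 0 -0.002 0.31 0.8; 0 0 -0.002 0.4 0.8"}}

```text
time_s: 4.2
position: [0.5128, 0.2225, 0.1515]
tool_rot: [[-0.918, -0.396, 0.001], [-0.396, 0.918, 0.001], [-0.001, 0.0, -1.0]]
ft_force: [0.6, 1.3, -1.2]
grip_width: 0.0313
```

{"op": "play_rows", "data": {"targets": "0 0 0 0.09 0.8; 0 0 0 0.18 0.8; 0 0 0 0.27 0.8; 0 0 0 0.36 0.8; 0 0 0 0.45 0.8"}}

```text
time_s: 4.7
position: [0.5128, 0.2225, 0.1515]
tool_rot: [[-0.999, 0.042, 0.001], [0.042, 0.999, 0.001], [-0.001, 0.001, -1.0]]
ft_force: [0.9, 1.3, -1.6]
grip_width: 0.0314
```

{"op": "play_rows", "data": {"targets": "0 0 0 0.08 0.8; 0 0 0 0.16 0.8; 0 0 0 0.22 0.8; 0 0 0 0.265 0.8; 0 0 0 0.265 0.8"}}

```text
time_s: 5.2
position: [0.5128, 0.2225, 0.1515]
tool_rot: [[-0.954, 0.3, 0.001], [0.3, 0.954, 0.001], [-0.001, 0.001, -1.0]]
ft_force: [2.6, 1.8, -0.6]
grip_width: 0.0313
```

Run:
```python
from h import *
from rig import eyes,status
a=[]
for n,(x,y),h in(("scene",(348,175),40),("top",(140,222),50)):
    d=eyes.get_image(n)
    c=cv2.resize(d["pixels"][y-h:y+h,x-h:x+h,::-1],(400,400),interpolation=cv2.INTER_CUBIC)
    a.append(cv2.convertScaleAbs(c,alpha=1.8))
cv2.imwrite("pics/crop3.png",np.hstack(a));s=status.observe();y=s["tool_rot"][:,1];print(s["position"],s["ft_force"],s["wrist_torque"],np.degrees(np.arctan2(y[1],y[0])),s["grip_width"])
```

```text
[0.51282571 0.22248534 0.15150806] [ 2.10453311  2.33866992 -0.32810808] [ 0.41869523 -0.40560862 -0.04596256] 72.65752689380028 0.031326083798563394
```

View pics/crop3.png

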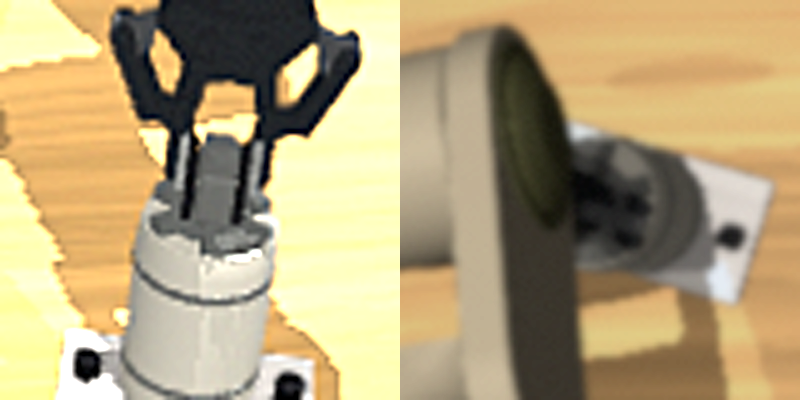

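The cap has turned with the tool: the fingers at (180,180) and (255,180) grip the tabs in line with the plate, yaw 72.66°. I release.

{"op": "play_rows", "data": {"targets": "0 0 0 0 0.5; 0 0 0 0 0.35; 0 0 0 0 0.2; 0 0 0 0 0; 0 0 0 0 0"}}

```text
time_s: 5.8
position: [0.5126, 0.2222, 0.1517]
tool_rot: [[-0.954, 0.299, 0.001], [0.299, 0.954, -0.0], [-0.001, 0.0, -1.0]]
ft_force: [0.1, 0.6, 0.5]
grip_width: 0.0856
```

{"op": "play_rows", "data": {"targets": "0 0 0 0 0; 0 0 0 0 0; 0 0 0 0 0"}}

```text
time_s: 6.1
position: [0.5125, 0.2222, 0.1514]
tool_rot: [[-0.954, 0.299, 0.0], [0.299, 0.954, 0.0], [-0.0, 0.0, -1.0]]
ft_force: [1.1, -0.3, -0.7]
grip_width: 0.0851
```

{"op": "play_rows", "data": {"targets": "0 0 -0.01 0 0; 0 0 -0.03 0 0; 0 0 -0.06 0 0; 0 0 -0.095 0 0; 0 0 -0.13 0 0"}}

```text
time_s: 6.6
position: [0.5122, 0.2221, 0.2835]
tool_rot: [[-0.954, 0.299, 0.0], [0.299, 0.954, 0.0], [-0.0, 0.0, -1.0]]
ft_force: [0.3, -0.0, -0.6]
grip_width: 0.0851
```

{"op": "play_rows", "data": {"targets": "0.035 0.01 -0.01 0 0; 0.08 0.02 -0.01 0 0; 0.125 0.03 -0.01 0 0; 0.17 0.04 -0.01 0 0; 0.2 0.05 -0.01 0 0"}}

```text
time_s: 7.1
position: [0.3341, 0.3305, 0.2925]
tool_rot: [[-0.955, 0.298, 0.001], [0.298, 0.955, 0.001], [-0.001, 0.001, -1.0]]
ft_force: [0.2, 0.9, 0.3]
grip_width: 0.0856
```

Run:
```python
from h import *
from rig import eyes,status
a=[]
for n,(x,y),h in(("scene",(348,190),35),("top",(148,224),38)):
    d=eyes.get_image(n)
    np.savez(f"{n}2.npz",**{k:np.asarray(v) for k,v in d.items()})
    c=cv2.resize(d["pixels"][y-h:y+h,x-h:x+h,::-1],(400,400),interpolation=cv2.INTER_CUBIC)
    a.append(cv2.convertScaleAbs(c,alpha=1.6 if n=="top" else 1.1))
    cv2.imwrite(f"pics/{n}2.png",cv2.resize(d["pixels"][:,:,::-1],(800,600)))
    W=cloud(d);C=d["pixels"].max(-1)
    m=(np.hypot(W[...,0]-.5125,W[...,1]-.222)<.045)&(W[...,2]>.157)&(W[...,2]<.182)&(C<(40 if n=="scene" else 36))
    p=W[m][:,:2]-[.5125,.222]
    p=p[np.hypot(*p.T)>.0235];t=.5*np.angle(np.sum((p[:,0]+1j*p[:,1])**2));u=np.array([np.cos(t),np.sin(t)])
    print(n,len(p),np.degrees(t)%180,(p@u).min(),(p@u).max(),p[p@u>0].mean(0),p[p@u<0].mean(0))
cv2.imwrite("pics/crop4.png",np.hstack(a));s=status.observe();print(s["position"],s["ft_force"],s["time_s"])
```

```text
scene 27 75.95213228637438 -0.029243597636006143 0.025977527273985793 [0.01520753 0.02177854] [ 0.00110391 -0.02825556]
top 68 73.0825314053487 -0.02850176244975071 0.026975572616437425 [0.00763543 0.02493375] [-0.00785869 -0.0258958 ]
[0.33375586 0.33122444 0.29266125] [0.80906112 0.10718285 0.15429677] 7.2
```

View pics/crop4.png

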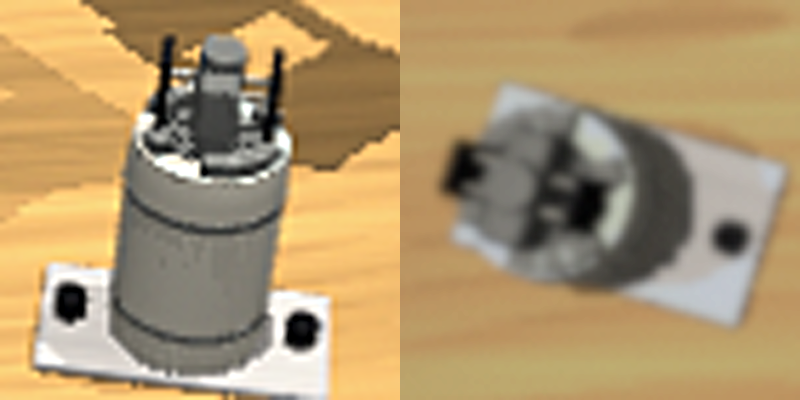

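View pics/scene2.png

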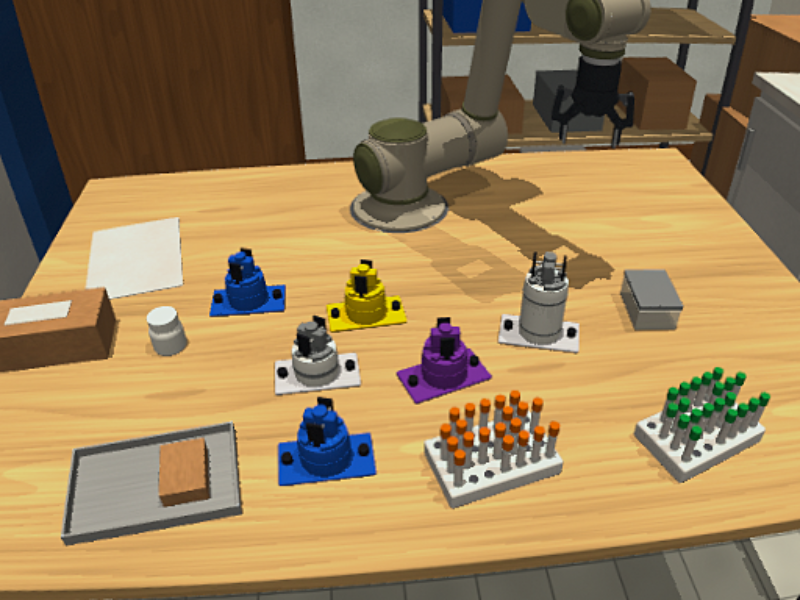

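The crop shows the tabs at (165,80) and (275,95), sprung out and in line with the foot plate's knobs. The top view puts them at 73° and about ±28 mm. The short canister and the rack sit where they were. I hand in.

```bash
python3 -c "
from rig import env
print(env.close_job())"
```

```text
the job is handed in; nothing more can be done
None
```

The tall canister's cap now looks locked: I squeezed both tabs fully in, turned the cap about 64° clockwise and let go. I handed the job in at about 7.2 s, with the arm clear of everything.

**Cap angle:** the top camera puts the tabs at 73°, against 72.6° for the foot plate's long axis. The scene camera reads 76°, but from only 27 points, mostly on the edges of the tabs, so I trusted the top view. Even 76° would lie inside the locked notches.

**Tabs sprung out:** they measure about 28 mm from the axis on each side, close to the 29 mm expected when fully out.

**Forces:** the highest wrist force I read was about 11 N, while the fingers closed. That lifted the tool 3 mm, and I raised the target 2 mm to relieve it.

**Bystanders:** in the last picture the short canister, the orange rack and the look-alikes look unmoved. I checked these by eye only.

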